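# Make the glaze sieve safe and open its cover for washing

## Robot

A 7-joint arm with a two-finger parallel gripper is mounted at the origin on the work surface. World frame = base frame: x ahead of the robot, y to its left, z up, the work surface at z = 0. Lengths are in m, angles in rad, forces in N, time in s.
With the tool pointing down it reaches from about 0.4 to 0.85 m from the base axis. Payload 10.4 kg.
Tool frame: the origin (TCP) lies at the very end of the fingers, on their centre line; the grasp point (between the pads) lies 19 mm behind it; z points along the fingers, y is the line along which they close (so a half turn about z gives the same grasp; the last joint's range is limited). The gripper opens to 87 mm and grips with 3 to 60 N. Pads are 19 mm wide; open, the fingers measure 117 mm over their backs; the gripper's body (75 mm by 190 mm) begins 51 mm behind the grasp point.
Start: joints at [-1.357, 0.332, -0.065, 1.46, 0.022, 1.35, -0.088], TCP at [0.147, 0.608, 0.223] pointing down, gripper open.
Joint ranges: [-2.6, 2.6], [-0.5, 2.12], [-1.47, 1.34], [0.16, 2.42], [-1.27, 4.41], [0.06, 2.06], [-2.6, 2.6]. Speed limits (rad/s): [2.22, 2.22, 2.79, 2.79, 3.14, 3.14, 3.14].

## Interface

Orientations are given as a unit quaternion [x, y, z, w].
In Python, from bench import read_state, cams, workorder gives the robot as it stands.
- The arm moves only by the shell command python3 -m crank 'ROWS' [FORCE]. ROWS is text: rows parted by semicolons, each of 5 numbers parted by spaces: the shift along the tool's x, y, z scaled (see below), then the turn about the tool's z scaled (see below), then the opening, from -1 (shut) to 1 (fully open). In form: dx dy dz yaw jaw; .... A call has 1 to 10 rows; each row shifts and turns the commanded pose from where the row before left it, along the tool's axes as they then stand; what a row does not reach is not made up. The controller multiplies each number of a shift by 200 mm and each number of a turn by 90 degrees. A row lasts 1/10 s, in which the tool goes at most 50 mm and 8.59 degrees, less where a joint would pass 70% of its speed; a pose out of reach is approached as far as the arm can. A call with a number of a shift or a turn outside -1 to 1 is refused whole. A call with a gripper value outside its range is refused whole. The fingers move at their own pace and stop on an object; FORCE is the grip in N (left out, the last holds). Time passes only in rows, so rows that do not move let the fingers close. It gives the time, the measured TCP pose, the force, the opening and the grip force at its end, in the units of the state.
- read_state(): the state, without advancing time (a new reading comes with each control period).
- cams.camera(name): name is "side" or "top"; returns a dict with "img" (400x640x3 uint8, blue, green, red), "K" (3x3 intrinsics, pixels), "dist" ([k1, k2, p1, p2, k3] as OpenCV has them; the pictures are not rectified), "xyz" and "attitude" of the camera in the world. Camera axes: x right, y down, z forward; pixel columns grow to the right and rows downward; lengths in m; the calibration is good to about 2 mm. A picture is of the moment at which its call begins. There is no depth.
- workorder.close_job(): hands the job in; it is judged then, once.
The state is a dict: "time": time; "joint_positions": joint angles; "joint_vel": joint speeds; "joint_torque": joint torques, N m; "ee_pos": TCP position; "eef_rot": TCP orientation; "ft_force": force on the tool from outside, world axes, zero at the start; "torque": the same for the moment, N m; "width": finger opening in m; "grip_force": force on a finger pad.
Only numpy, scipy, OpenCV 4.12 (cv2) and the standard library are available. Lean on these libraries where they do the work, as an engineer would, in place of code of your own. Each camera call takes 0.05 s, during which the arm holds its last target. There are 200 camera calls.

## Task

The glaze sieve needs washing out. First pull the orange isolator plug out of the grey and green power unit and leave it in the yellow parts tray; only then fold the sieve's white splash cover up to the wash angle, 65 degrees open (level with the yellow mark on the quadrant at its side), and let go so that it stays there.

Things in the scene. Friction and masses are not known exactly. Their poses are not given: they have to be found in the camera images.
- sieve: Fixed blue open box 160 (x) x 200 (y) x 110 mm high, mesh inside, grey round motor pod (radius 35 mm) sticking out 35 mm at +y, steel quadrant at -y with a yellow mark at 65 degrees. Origin: centre of its underside; x points away from the robot side (towards the cover's hinge), y left, z up.
- cover (a joint): Stiff friction hinge of the white splash cover, rad: 0 = shut flat on the sieve, grows as the robot-side edge rises, stop at 1.75; wash angle 1.134. It stays where it is left; turning it takes 3 to 5 N at the grip. Starts ajar at 0.2 to 0.45.
- cover_hinge (a point): Middle of the hinge line, which runs along the sieve's y axis, 80 mm beyond the sieve's centre in x, 112 mm above the table. The cover is a plate 165 mm long (from the hinge towards the robot side), 200 mm wide, 8 mm thick.
- cover_grip (a point): Centre of the red grip on the cover's free edge: a flat blade 12 mm thick, 70 mm wide (along the hinge line), 44 mm long. It points up and to the robot side, leaning 0.8 - q rad from vertical at cover angle q. With the cover shut the point is 186.5 mm to the robot side of the hinge and 26.9 mm above it. Pinch it across its thickness, tool leaning like the blade.
- power_unit: Fixed, 110 (x) x 120 (y) mm. Robot-side half: grey ledge 60 mm high with the plug's socket at x = -24 mm, y = 0. Behind it a green panel, 230 mm high, face at x = 0, its top 22 mm jutting to x = -20 mm: the gripper must lean 30 to 45 degrees, its body to the robot side (-x). Origin: centre of the underside; x away from the robot side, z up.
- plug: Loose orange isolator plug, 80 g, 78 mm long: handle 22 (x) x 34 (y) x 50 mm over a brass blade 14 x 24 x 28 mm. Origin: lower end of the blade; z up along the plug, handle at z = 28 to 78 mm. Starts upright, fully home, handle on the ledge, axes along the unit's. Pulling up takes about 10 N in the first 10 mm; free after 28 mm. Grip its y faces.
- plug_mid (a point): Middle of the plug, 45 mm up its z axis from the blade's lower end.
- tray: Fixed yellow open tray 180 (x) x 170 (y) x 35 mm high, walls and floor 4 mm. Origin: centre of its underside. It stands on one side of the sieve and the power unit on the other; which is which varies.
- jar_amber: Bystander: amber glaze jar with a white cap, radius 35 mm, 100 mm high; origin: centre of its foot.
- jar_green: Bystander: green glaze jar with a white cap, radius 35 mm, 90 mm high; origin: centre of its foot.

How it is judged:
By the outcome, as a careful person would: the job done as asked, in the order asked, and still so for the second after the job is handed in, with the robot touching nothing.
It also fails if it takes over 64 s, if anything falls off the work surface, if the arm or the gripper's body presses on something with over 40 N, if the wrist force passes 120 N, or if a joint passes its speed limit or range.

## Working session

There is one attempt and no reset: what is moved stays moved. The work goes in short steps, Python scripts to look and compute and a shell command to move; the robot and the scene stay as the last step left them, time stands still between calls to the robot, and variables do not carry over. Pictures are saved under pics/ and viewed, at most 12 in all, crops included, and the job is handed in when it is done.

```bash
ls; mkdir -p pics; python3 - <<'E'
from bench import read_state, cams
import cv2
s=read_state();print({k:s[k] for k in('time','ee_pos','eef_rot','width','joint_positions')})
for n in('side','top'):
    c=cams.camera(n);cv2.imwrite(f'pics/{n}0.png',c['img']);print(n,c['K'],c['dist'],c['xyz'],c['attitude'])
E
```

```text
pics
{'time': 0.0, 'ee_pos': array([0.14654283, 0.60719045, 0.22176235]), 'eef_rot': array([ 1.18121346e-01,  9.92998922e-01, -6.96987660e-04, -5.70999608e-05]), 'width': 0.08711773355219858, 'joint_positions': array([-1.35658162,  0.33287487, -0.06469863,  1.46091974,  0.02158664,
        1.34989154, -0.08849719])}
side [[422.76752683   0.         319.71775005]
 [  0.         422.76752683 192.14682297]
 [  0.           0.           1.        ]] [0.01867771 0.         0.         0.         0.        ] [0.19694773 0.44376529 0.75802506] [-0.33822612  0.86138486 -0.35490341  0.13290142]
top [[369.88162831   0.         321.00867468]
 [  0.         369.88162831 197.64645076]
 [  0.           0.           1.        ]] [-0.04810261  0.          0.          0.          0.        ] [ 0.53795059 -0.01439867  1.09775292] [ 0.71272235 -0.70089886  0.00953826 -0.02601273]
```

View pics/side0.png

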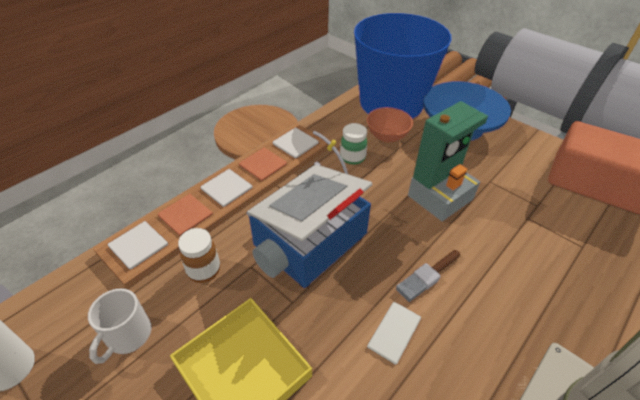

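View pics/top0.png

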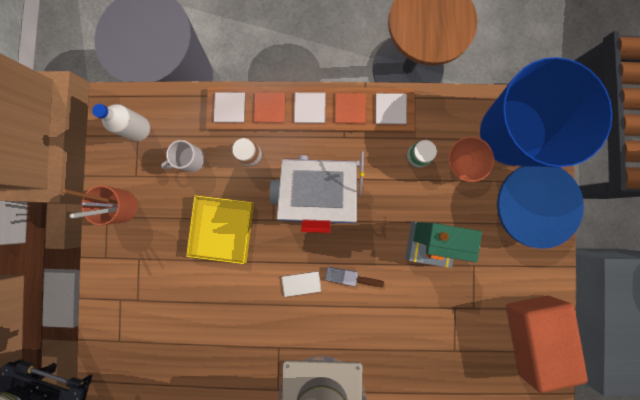

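Side view: sieve (310,235) with red grip (346,203), power unit (450,165) with orange plug (457,177), tray (240,360). Top view: red grip (316,226), panel top (455,241), plug (437,255), tray (220,230), amber jar (246,152), green jar (424,153). Next, crops for detail and masks.

```bash
cat >h.py <<'E'
import numpy as np,cv2
from scipy.spatial.transform import Rotation as R
from bench import cams,read_state
class Cam:
    def __init__(s,n):
        c=cams.camera(n);s.img=c['img'];s.K=c['K'];s.d=np.array(c['dist'],float);s.p=np.array(c['xyz']);s.R=R.from_quat(c['attitude']).as_matrix()
    def ray(s,uv):
        q=cv2.undistortPoints(np.array(uv,float).reshape(-1,1,2),s.K,s.d)[:,0]
        v=np.c_[q,np.ones(len(q))]@s.R.T
        return v/np.linalg.norm(v,axis=1)[:,None]
    def plane(s,uv,z):
        v=s.ray(uv);return s.p+v*((z-s.p[2])/v[:,2])[:,None]
    def proj(s,P):
        P=(np.array(P,float).reshape(-1,3)-s.p)@s.R
        return cv2.projectPoints(P,np.zeros(3),np.zeros(3),s.K,s.d)[0][:,0]
    def mask(s,lo,hi,roi):
        m=cv2.inRange(cv2.cvtColor(s.img,cv2.COLOR_BGR2HSV),np.array(lo),np.array(hi))
        x0,y0,x1,y1=roi;k=np.zeros_like(m);k[y0:y1,x0:x1]=m[y0:y1,x0:x1];return k
def big(m):
    c=max(cv2.findContours(m,cv2.RETR_EXTERNAL,cv2.CHAIN_APPROX_NONE)[0],key=cv2.contourArea);return c
def tri(c1,u1,c2,u2):
    a=c1.ray(u1)[0];b=c2.ray(u2)[0]
    t=np.linalg.lstsq(np.c_[a,-b],c2.p-c1.p,rcond=None)[0]
    p,q=c1.p+a*t[0],c2.p+b*t[1];return (p+q)/2,np.linalg.norm(p-q)
E
python3 - <<'E'
from h import *
T,S=Cam('top'),Cam('side')
np.set_printoptions(precision=4,suppress=True)
def show(n,m,c,z):
    k=big(m);r=cv2.minAreaRect(k);b=cv2.boxPoints(r);P=c.plane(b,z)
    print(n,'area',cv2.contourArea(k),'ctr',r[0],'box',b.round(1).tolist());print('  world',P[:,:2].tolist(),'sizes',np.linalg.norm(P-np.roll(P,1,0),axis=1),'mean',P.mean(0), 'yaw',[np.degrees(np.arctan2(*(P[1]-P[0])[[1,0]]))])
show('tray',T.mask((20,100,60),(35,255,255),(170,180,270,280)),T,.035)
show('panel',T.mask((60,60,20),(95,255,255),(400,210,500,280)),T,.23)
show('gripT',T.mask((0,170,80),(8,255,255),(290,210,345,240)),T,.2)
show('gripS',S.mask((0,170,80),(8,255,255),(320,180,370,220)),S,.2)
show('plugS',S.mask((8,180,120),(18,255,255),(440,160,475,195)),S,.11)
show('plugT',T.mask((8,180,120),(18,255,255),(425,245,450,265)),T,.11)
a=cv2.resize(T.img[140:280,260:490],None,fx=3.4,fy=3.4,interpolation=cv2.INTER_CUBIC);cv2.imwrite('pics/tc.png',a)
a=cv2.resize(S.img[95:285,240:490],None,fx=3.1,fy=3.1,interpolation=cv2.INTER_CUBIC);cv2.imwrite('pics/sc.png',a)
E
```

```text
tray area 3709.0 ctr (219.51541137695312, 229.37693786621094) box [[185.1999969482422, 257.0], [193.10000610351562, 194.10000610351562], [253.8000030517578, 201.6999969482422], [245.89999389648438, 264.6000061035156]]
  world [[0.41238951330550544, 0.401784657150567], [0.5954556179064177, 0.38442689381186007], [0.5762878381552142, 0.2051171957500891], [0.3949942298439052, 0.22340149185221142]] sizes [0.1792 0.1839 0.1803 0.1822] mean [0.4948 0.3037 0.035 ] yaw [np.float64(-5.416416165562354)]
panel area 1814.0 ctr (446.4459533691406, 240.8243408203125) box [[411.1000061035156, 250.6999969482422], [416.20001220703125, 220.0], [481.79998779296875, 231.0], [476.70001220703125, 261.6000061035156]]
  world [[0.4612119848792269, -0.20565786093159855], [0.5326952793057014, -0.2170672036054759], [0.5095166784158258, -0.37126294856814446], [0.4380578492446736, -0.35933250769384983]] sizes [0.1554 0.0724 0.1559 0.0724] mean [ 0.4854 -0.2883  0.23  ] yaw [np.float64(-9.068405192763054)]
gripT area 309.0 ctr (315.5, 226.5) box [[301.0, 221.0], [330.0, 221.0], [330.0, 232.0], [301.0, 232.0]]
  wo
[... 980 characters left out ...]
3209115636600005], [0.428787872789297, -0.31040162972871777], [0.42858068699921026, -0.26991938153557227]] sizes [0.0252 0.0414 0.026  0.0405] mean [ 0.4405 -0.2952  0.11  ] yaw [np.float64(-88.98117777580393)]
plugT area 15.5 ctr (436.4324035644531, 256.9054260253906) box [[430.6000061035156, 257.1000061035156], [431.0, 254.8000030517578], [442.20001220703125, 256.70001220703125], [441.79998779296875, 259.0]]
  world [[0.4344337335899447, -0.2842257522337124], [0.4404399824974236, -0.28518872668133927], [0.43596164301848733, -0.3149528821322627], [0.4299559637693288, -0.3139834059211565]] sizes [0.0301 0.0061 0.0301 0.0061] mean [ 0.4352 -0.2996  0.11  ] yaw [np.float64(-9.108642434140734)]
```

View pics/tc.png

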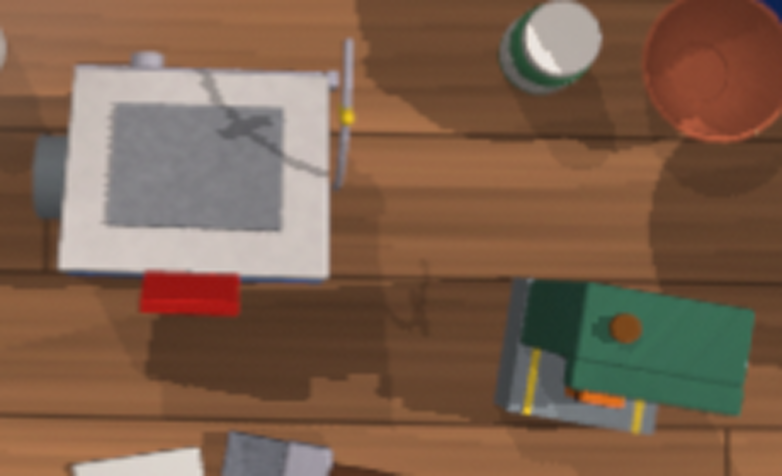

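View pics/sc.png

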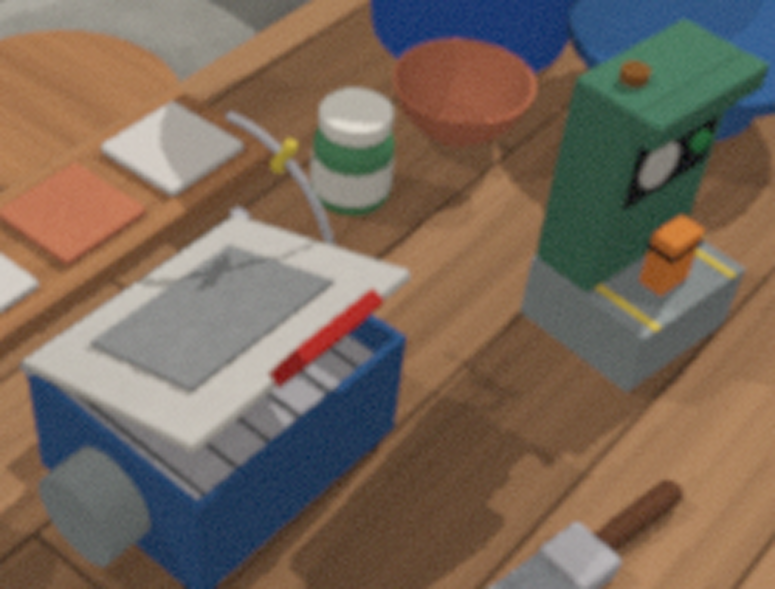

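Crops: panel-top corners at top-crop (590,283),(755,313),(740,415),(568,385); plug's top at side-crop (676,236); cover corners top-crop (77,66),(330,75),(328,278),(60,268), side-crop (25,362),(240,215),(408,272),(190,445); grip tip edge top (141,313)-(239,316), side (278,385)-(382,302).

```bash
python3 - <<'E'
from h import *
np.set_printoptions(precision=4,suppress=True)
T,S=Cam('top'),Cam('side')
t=lambda p:np.array(p)/3.4+[260,140]-.35
s=lambda p:np.array(p)/3.1+[240,95]-.35
for n,a,b in[('hL',(77,66),(25,362)),('hR',(330,75),(240,215)),('fR',(328,278),(408,272)),('fL',(60,268),(190,445)),('gL',(141,313),(278,385)),('gR',(239,316),(382,302)),
 ('panelFL',(568,385),(652,130)),('panelFR',(740,415),(766,70)),('panelBL',(590,283),(583,75)),('panelBR',(755,313),(687,20)),('knob',(627,327),(635,73))]:
    print(n,*tri(T,t(a),S,s(b)))
P=T.plane(t([(568,385),(740,415),(755,313),(590,283)]),.23);print(P)
P=S.plane(s([(652,130),(766,70),(687,20),(583,75)]),.23);print(P)
print('ledge corners top',T.plane(t([(500,405),(652,433),(517,280)]),.06),'side',S.plane(s([(628,338),(743,268),(527,260)]),.06))
print('plug top',S.plane(s([(652,240),(680,215),(702,228),(675,255),(676,236)]),.11))
print('plug base robotside edge',S.plane(s([(662,293),(690,272)]),.06))
st=read_state();print(R.from_quat(st['eef_rot']).as_matrix())
E
```

```text
hL [0.6891 0.1146 0.1156] 1.8710006732443987e-05
hR [ 0.6835 -0.0851  0.1189] 0.0020807439523893656
fR [ 0.5276 -0.0805  0.1674] 0.003021114152154151
fL [0.5313 0.1178 0.1676] 0.0026139437118868785
gL [0.5061 0.0601 0.1903] 0.01790949280923914
gR [ 0.5006 -0.015   0.2069] 0.003943303087240651
panelFL [ 0.4583 -0.2413  0.229 ] 0.00406671626974401
panelFR [ 0.4386 -0.3624  0.2234] 0.0033777279862918807
panelBL [ 0.5256 -0.2573  0.231 ] 0.0026029278448733667
panelBR [ 0.5081 -0.3715  0.2282] 0.0007602794448594645
knob [ 0.4977 -0.2809  0.2342] 0.0013231873273013646
[[ 0.4567 -0.2422  0.23  ]
 [ 0.4379 -0.3607  0.23  ]
 [ 0.5078 -0.371   0.23  ]
 [ 0.5267 -0.2569  0.23  ]]
[[ 0.4594 -0.2386  0.23  ]
 [ 0.4368 -0.3509  0.23  ]
 [ 0.5073 -0.3684  0.23  ]
 [ 0.5252 -0.2597  0.23  ]]
ledge corners top [[ 0.4235 -0.2312  0.06  ]
 [ 0.4026 -0.356   0.06  ]
 [ 0.526  -0.2444  0.06  ]] side [[ 0.4296 -0.2299  0.06  ]
 [ 0.4039 -0.355   0.06  ]
 [ 0.5302 -0.2485  0.06  ]]
plug top [[ 0.4518 -0.2793  0.11  ]
 [ 0.4508 -0.3178  0.11  ]
 [ 0.4317 -0.3161  0.11  ]
 [ 0.4314 -0.2766  0.11  ]
 [ 0.4412 -0.2951  0.11  ]]
plug base robotside edge [[ 0.4354 -0.2882  0.06  ]
 [ 0.4314 -0.3231  0.06  ]]
[[-0.9721  0.2346 -0.0001]
 [ 0.2346  0.9721 -0.0004]
 [-0.     -0.0004 -1.    ]]
```

```bash
python3 -m crank '0 0 -0.25 0 1;0 0 -0.25 0 1;0 0 -0.25 0 1;0 0 -0.25 0 1;-0.157 -0.183 0 0 1;-0.157 -0.183 0 0 1;-0.157 -0.183 0 0 1;-0.157 -0.183 0 0 1;-0.157 -0.183 0 0 1;-0.157 -0.183 0 0 1'; python3 -m crank '-0.157 -0.183 0 0 1;-0.157 -0.183 0 0 1;-0.157 -0.183 0 0 1;-0.157 -0.183 0 0 1;-0.157 -0.183 0 0 1;-0.157 -0.183 0 0 1;-0.157 -0.183 0 0 1;-0.157 -0.183 0 0 1;-0.157 -0.183 0 0 1;-0.157 -0.183 0 0 1'
cat >>h.py <<'E'
def st():
    s=read_state();M=R.from_quat(s['eef_rot']).as_matrix();np.set_printoptions(precision=4,suppress=True)
    print('t',round(float(s['time']),2),'p',s['ee_pos'],'x',M[:,0],'y',M[:,1],'z',M[:,2],'lean',np.degrees(np.arctan2(M[0,2],-M[2,2])).round(1));print(' q',s['joint_positions'],'F',s['ft_force'],'w',s['width'],s['grip_force']);return s,M
E
python3 -c "from h import *;st()"
```

```text
time: 1.3
ee_pos: [0.2788, 0.3479, 0.4226]
eef_rot: [0.118, 0.993, 0.0, -0.0]
ft_force: [0.0, -0.2, 1.0]
width: 0.0867
grip_force: 0.0
time: 2.3
ee_pos: [0.4979, -0.0816, 0.423]
eef_rot: [0.118, 0.993, 0.0, 0.001]
ft_force: [1.2, -0.1, -1.2]
width: 0.0871
grip_force: 0.0
t 2.3 p [ 0.4979 -0.0816  0.423 ] x [-0.9722  0.2341 -0.0013] y [0.2341 0.9722 0.001 ] z [ 0.0015  0.0007 -1.    ] lean 0.1
 q [-0.7349  0.0048  0.8248  1.4283 -0.0044  1.7086  1.4238] F [ 1.1854 -0.0669 -1.2104] w 0.08713104077849257 0.0
```

```bash
python3 -m crank '0 0 -0.2 -0.048 1;0 0 -0.2 0 1;0 0 -0.2 0 1;0 0 -0.2 0 1;0 0 -0.2 0 1;0 0 -0.2 0 1'
python3 -c "from h import *;st()"
```

```text
time: 2.9
ee_pos: [0.4916, -0.0776, 0.6112]
eef_rot: [0.079, 0.996, -0.002, 0.033]
ft_force: [-0.3, 0.3, -0.2]
width: 0.0872
grip_force: 0.0
t 2.9 p [ 0.4916 -0.0776  0.6112] x [-0.9852  0.1581 -0.0658] y [0.1584 0.9874 0.001 ] z [ 0.0651 -0.0094 -0.9978] lean 3.7
 q [-0.5035  0.1276  0.7012  0.9183 -0.0965  2.0577  1.5546] F [-0.3468  0.2669 -0.2025] w 0.08715141921359607 0.0
```

The wrist limit tilts the tool the needed way; continue and check that the tilt persists.

```bash
python3 -m crank '0 0 -0.2 0 1;0 0 -0.2 0 1;0 0 -0.2 0 1;0 0 -0.2 0 1;0 0 -0.2 0 1;0 0 -0.2 0 1'
python3 -c "from h import *;st()"; python3 -m crank '0 0 0.2 0 1;0 0 0.2 0 1'; python3 -c "from h import *;st()"
```

```text
time: 3.5
ee_pos: [0.4703, -0.0673, 0.6816]
eef_rot: [0.071, 0.991, -0.005, 0.109]
ft_force: [1.7, 2.3, -1.1]
width: 0.0871
grip_force: 0.0
t 3.5 p [ 0.4703 -0.0673  0.6816] x [-0.9661  0.1404 -0.2167] y [0.1427 0.9897 0.0052] z [ 0.2152 -0.0259 -0.9762] lean 12.4
 q [-1.0426  0.0334  1.167   0.8516 -0.0349  2.0581  1.528 ] F [ 1.6578  2.2567 -1.0687] w 0.08711636058220239 0.0
time: 3.7
ee_pos: [0.4867, -0.081, 0.6014]
eef_rot: [0.083, 0.991, -0.007, 0.109]
ft_force: [1.3, -1.1, -0.7]
width: 0.0867
grip_force: 0.0
t 3.7 p [ 0.4867 -0.081   0.6014] x [-0.9626  0.1624 -0.2168] y [0.1655 0.9862 0.0041] z [ 0.2144 -0.032  -0.9762] lean 12.4
 q [-1.1469 -0.1809  0.9798  1.1327  0.2272  1.8906  1.3406] F [ 1.2722 -1.143  -0.6681] w 0.08671764414264456 0.0
```

```bash
python3 -m crank '0 0 -0.2 0 1;0 0 -0.2 0 1;0 0 -0.2 0 1;0 0 -0.2 0 1;0 0 -0.2 0 1;0 0 -0.2 0 1;0 0 -0.2 0 1;0 0 -0.2 0 1;0 0 -0.2 0 1;0 0 -0.2 0 1'
python3 -c "from h import *;st()"
```

```text
time: 4.7
ee_pos: [0.4354, -0.0774, 0.734]
eef_rot: [0.079, 0.983, -0.003, 0.167]
ft_force: [0.4, 0.9, 0.8]
width: 0.0871
grip_force: 0.0
t 4.7 p [ 0.4354 -0.0774  0.734 ] x [-0.9315  0.1543 -0.3295] y [0.1564 0.9875 0.0204] z [ 0.3285 -0.0325 -0.9439] lean 19.2
 q [ 0.1468 -0.0174 -0.0799  0.7647  0.0104  2.058   1.4833] F [0.3868 0.857  0.8132] w 0.08713578608499922 0.0
```

```bash
python3 -m crank '-0.08 0 -0.2 0 1;-0.08 0 -0.2 0 1;-0.08 0 -0.2 0 1;-0.08 0 -0.2 0 1;-0.08 0 -0.2 0 1;-0.08 0 -0.2 0 1;-0.1 0 -0.2 0 1;-0.1 0 -0.2 0 1;-0.1 0 -0.2 0 1;-0.1 0 -0.2 0 1'
python3 -c "from h import *;st()"
```

```text
time: 5.7
ee_pos: [0.4064, -0.0868, 0.8831]
eef_rot: [0.075, 0.94, -0.004, 0.333]
ft_force: [0.3, -0.3, 0.1]
width: 0.087
grip_force: 0.0
t 5.7 p [ 0.4064 -0.0868  0.8831] x [-0.7674  0.1387 -0.626 ] y [0.1445 0.9886 0.0419] z [ 0.6247 -0.0583 -0.7787] lean 38.7
 q [ 0.1075 -0.0013  0.0013  0.4066 -0.0112  2.058   1.511 ] F [ 0.2831 -0.299   0.0878] w 0.08696594605720064 0.0
```

```bash
cat >>h.py <<'E'
def go(T,n=None):
    s,M=st();d=M.T@(np.array(T)-s['ee_pos']);n=n or int(np.ceil(np.linalg.norm(d)/.045));print('tool mm',(d*1000).round(1),'rows',n,'units/row',(d/n/.2).round(3))
E
python3 -m crank '0.128 -0.095 0.159 0 1;0.128 -0.095 0.159 0 1;0.128 -0.095 0.159 0 1;0.128 -0.095 0.159 0 1;0.128 -0.095 0.159 0 1;0.128 -0.095 0.159 0 1;0.128 -0.095 0.159 0 1;0.128 -0.095 0.159 0 1;0.128 -0.095 0.159 0 1;0.128 -0.095 0.159 0 1'
python3 -c "from h import *;go((.3764,-.2916,.1686))"
```

```text
time: 6.7
ee_pos: [0.3825, -0.2499, 0.4917]
eef_rot: [0.075, 0.94, -0.006, 0.332]
ft_force: [1.0, -0.7, 0.3]
width: 0.087
grip_force: 0.0
t 6.7 p [ 0.3825 -0.2499  0.4917] x [-0.7682  0.1367 -0.6254] y [0.1445 0.9887 0.0386] z [ 0.6236 -0.0608 -0.7794] lean 38.7
 q [ 0.5382 -0.4917  0.1421  1.823  -0.3047  1.237   2.1113] F [ 0.9595 -0.7449  0.2976] w 0.08699491139040337 0.0
tool mm [201.  -54.6 250.6] rows 8 units/row [ 0.126 -0.034  0.157]
```

```bash
python3 -m crank '0.11 -0.034 0.17 0 1;0.11 -0.034 0.17 0 1;0.11 -0.034 0.17 0 1;0.11 -0.034 0.17 0 1'
python3 -c "from h import *;go((.4015,-.2937,.1375))"
```

```text
time: 7.1
ee_pos: [0.3959, -0.2726, 0.3296]
eef_rot: [0.075, 0.94, -0.006, 0.332]
ft_force: [0.4, -0.1, -0.3]
width: 0.0871
grip_force: 0.0
t 7.1 p [ 0.3959 -0.2726  0.3296] x [-0.7686  0.1366 -0.6249] y [0.1446 0.9887 0.0383] z [ 0.6231 -0.0609 -0.7797] lean 38.6
 q [ 0.5397 -0.4512  0.1926  2.1293 -0.3782  0.9273  2.2958] F [ 0.4436 -0.1397 -0.319 ] w 0.08708787253529242 0.0
tool mm [112.8 -27.4 154.6] rows 5 units/row [ 0.113 -0.027  0.155]
```

```bash
python3 -m crank '0.113 -0.027 0.155 0 1;0.113 -0.027 0.155 0 1;0.113 -0.027 0.155 0 1'
python3 -c "from h import *;go((.4015,-.2937,.1375))"
```

```text
time: 7.4
ee_pos: [0.3994, -0.2849, 0.2142]
eef_rot: [0.075, 0.94, -0.006, 0.332]
ft_force: [0.7, -0.4, -0.0]
width: 0.0873
grip_force: 0.0
t 7.4 p [ 0.3994 -0.2849  0.2142] x [-0.7687  0.1364 -0.6249] y [0.1444 0.9888 0.0382] z [ 0.6231 -0.0609 -0.7798] lean 38.6
 q [ 0.4639 -0.3473  0.3075  2.3007 -0.492   0.6875  2.5016] F [ 0.7022 -0.4487 -0.023 ] w 0.08731370838182043 0.0
tool mm [ 45.1 -11.4  61.7] rows 2 units/row [ 0.113 -0.028  0.154]
```

```bash
python3 -m crank '-0.113 0.027 -0.155 0 1;-0.113 0.027 -0.155 0 1;-0.113 0.027 -0.155 0 1;0 0 0 0.095 1;0 0 0 0.095 1'
python3 -c "from h import *;st()"
```

```text
time: 7.9
ee_pos: [0.3965, -0.2724, 0.3327]
eef_rot: [0.216, 0.918, 0.044, 0.33]
ft_force: [0.0, 0.5, -1.3]
width: 0.0874
grip_force: 0.0
t 7.9 p [ 0.3965 -0.2724  0.3327] x [-0.6896  0.4249 -0.5865] y [0.3668 0.9032 0.2231] z [ 0.6245 -0.0612 -0.7786] lean 38.7
 q [ 0.6171 -0.4403  0.1368  2.1218 -0.4217  0.9398  2.0276] F [ 0.0122  0.4781 -1.2579] w 0.08743422628002744 0.0
```

```bash
python3 -m crank '0 0 0 0.095 1;0 0 0 0.095 1;0 0 0 0.095 1;0 0 0 0.095 1;0 0 0 0.095 1;0 0 0 0.095 1;0 0 0 0.095 1;0 0 0 0.095 1;0 0 0 0.095 1' >/dev/null;python3 -m crank '0 0 0 0.095 1;0 0 0 0.095 1;0 0 0 0.095 1;0 0 0 0.095 1;0 0 0 0.095 1;0 0 0 0.095 1;0 0 0 0.095 1;0 0 0 0.095 1;0 0 0 0.095 1;0 0 0 0.085 1'
python3 -c "from h import *;go((.4015,-.2937,.1375))"
```

```text
time: 9.8
ee_pos: [0.3962, -0.2722, 0.331]
eef_rot: [0.941, -0.066, 0.331, 0.009]
ft_force: [-0.1, -0.8, 0.5]
width: 0.0869
grip_force: 0.0
t 9.8 p [ 0.3962 -0.2722  0.331 ] x [ 0.7715 -0.1188  0.6251] y [-0.1303 -0.9911 -0.0275] z [ 0.6228 -0.0602 -0.7801] lean 38.6
 q [ 1.2048 -0.4099 -0.2884  2.1027 -0.6982  1.0342 -0.5548] F [-0.0873 -0.811   0.4634] w 0.08690935423801471 0.0
tool mm [-114.3   25.9  155.6] rows 5 units/row [-0.114  0.026  0.156]
```

```bash
python3 -m crank '-0.114 0.026 0.156 0 1;-0.114 0.026 0.156 0 1;-0.114 0.026 0.156 0 1;-0.114 0.026 0.156 0 1;-0.114 0.026 0.156 0 1;0 0 0 0 1'
python3 -c "
from h import *
s,M=st();go(np.array([.4395,-.2975,.09])+.019*M[:,2])
S=Cam('side');T=Cam('top');cv2.imwrite('pics/a.png',np.hstack([cv2.resize(S.img[90:240,380:530],(400,400)),cv2.resize(T.img[190:300,370:480],(400,400))]))"
```

```text
time: 10.4
ee_pos: [0.4004, -0.2924, 0.1326]
eef_rot: [0.942, -0.064, 0.329, 0.007]
ft_force: [-0.5, -0.3, 0.2]
width: 0.0866
grip_force: 0.0
t 10.4 p [ 0.4004 -0.2924  0.1326] x [ 0.7752 -0.1169  0.6208] y [-0.1255 -0.9916 -0.0301] z [ 0.6191 -0.0546 -0.7834] lean 38.3
 q [ 1.1193 -0.1372 -0.2604  2.3496 -0.9288  0.614  -0.1561] F [-0.502  -0.3248  0.1718] w 0.08662384140199555 0.0
t 10.4 p [ 0.4004 -0.2924  0.1326] x [ 0.7752 -0.1169  0.6208] y [-0.1255 -0.9916 -0.0301] z [ 0.6191 -0.0546 -0.7834] lean 38.3
 q [ 1.1193 -0.1372 -0.2604  2.3496 -0.9288  0.614  -0.1561] F [-0.502  -0.3248  0.1718] w 0.08662384140199555 0.0
tool mm [ 4.5  1.4 76.9] rows 2 units/row [0.011 0.004 0.192]
```

View pics/a.png

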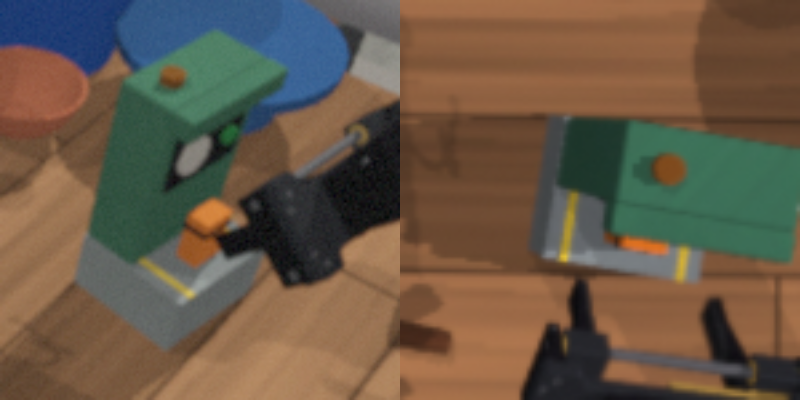

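Gripper straddles the plug (plug at (643,243) in the right pane, fingertips at (580,285) and (715,300)). Advancing.

```bash
python3 -m crank '0.006 0.002 0.12 0 1;0.006 0.002 0.12 0 1;0.005 0.002 0.08 0 1;0.005 0.002 0.065 0 1;0 0 0 0 1' 
python3 -c "
from h import *
s,M=st();go(np.array([.4395,-.2975,.09])+.019*M[:,2],1)"
```

```text
time: 11.0
ee_pos: [0.4551, -0.3017, 0.0821]
eef_rot: [0.941, -0.063, 0.333, 0.01]
ft_force: [-0.2, 0.3, 0.4]
width: 0.0873
grip_force: 0.0
t 11.0 p [ 0.4551 -0.3017  0.0821] x [ 0.7706 -0.1115  0.6275] y [-0.1245 -0.9919 -0.0233] z [ 0.625  -0.0601 -0.7783] lean 38.8
 q [ 1.0555  0.0618 -0.3097  2.3056 -1.0819  0.4269 -0.0204] F [-0.1502  0.2551  0.4285] w 0.08728148176343631 0.0
t 11.0 p [ 0.4551 -0.3017  0.0821] x [ 0.7706 -0.1115  0.6275] y [-0.1245 -0.9919 -0.0233] z [ 0.625  -0.0601 -0.7783] lean 38.8
 q [ 1.0555  0.0618 -0.3097  2.3056 -1.0819  0.4269 -0.0204] F [-0.1502  0.2551  0.4285] w 0.08728148176343631 0.0
tool mm [-7.6 -2.4  2.9] rows 1 units/row [-0.038 -0.012  0.014]
```

```bash
python3 -m crank '-0.038 -0.012 0.012 0 1;0 0 0 0 -1;0 0 0 0 -1;0 0 0 0 -1;0 0 0 0 -1;0 0 0 0 -1;0 0 0 0 -1;0 0 0 0 -1' 45
python3 -c "
from h import *
s,M=st();go(s['ee_pos']+np.array([0,0,.04]),4)"
```

```text
time: 11.8
ee_pos: [0.4493, -0.2986, 0.0736]
eef_rot: [0.941, -0.064, 0.332, 0.01]
ft_force: [0.5, -6.3, 3.4]
width: 0.0391
grip_force: 3.1
t 11.8 p [ 0.4493 -0.2986  0.0736] x [ 0.772  -0.1132  0.6255] y [-0.1262 -0.9917 -0.0236] z [ 0.623  -0.0607 -0.7799] lean 38.6
 q [ 1.0608  0.0671 -0.3121  2.3234 -1.1183  0.4164  0.0227] F [ 0.5003 -6.273   3.3591] w 0.039137275228759205 3.1275254487991333
t 11.8 p [ 0.4493 -0.2986  0.0736] x [ 0.772  -0.1132  0.6255] y [-0.1262 -0.9917 -0.0236] z [ 0.623  -0.0607 -0.7799] lean 38.6
 q [ 1.0608  0.0671 -0.3121  2.3234 -1.1183  0.4164  0.0227] F [ 0.5003 -6.273   3.3591] w 0.039137275228759205 3.1275254487991333
tool mm [ 25.   -0.9 -31.2] rows 4 units/row [ 0.031 -0.001 -0.039]
```

```bash
python3 -m crank '0 0.013 0 0 -1;0 0 0 0 -1;0 0 0 0 -1;0 0 0 0 -1' 45; python3 -c "
from h import *
st()"
```

```text
time: 12.2
ee_pos: [0.449, -0.3012, 0.0737]
eef_rot: [0.941, -0.064, 0.332, 0.01]
ft_force: [0.4, -3.4, 2.8]
width: 0.0341
grip_force: 44.2
t 12.2 p [ 0.449  -0.3012  0.0737] x [ 0.7719 -0.1131  0.6256] y [-0.1262 -0.9917 -0.0236] z [ 0.6231 -0.0607 -0.7798] lean 38.6
 q [ 1.0634  0.0708 -0.3092  2.3194 -1.1161  0.4195  0.0254] F [ 0.4114 -3.4009  2.846 ] w 0.034087203399242115 44.239900186657906
```

Gripped at 34 mm. Pull straight up.

```bash
python3 -m crank '0.031 0 -0.039 0 -1;0.031 0 -0.039 0 -1' 60;  python3 -c "
from h import *
st()"; python3 -m crank '0.031 0 -0.039 0 -1;0.031 0 -0.039 0 -1;0.02 0 -0.025 0 -1'; python3 -c "
from h import *
st()"
```

```text
time: 12.4
ee_pos: [0.4479, -0.3005, 0.0921]
eef_rot: [0.942, -0.064, 0.33, 0.009]
ft_force: [2.3, -0.7, -2.9]
width: 0.0337
grip_force: 59.1
t 12.4 p [ 0.4479 -0.3005  0.0921] x [ 0.7736 -0.1141  0.6234] y [-0.1257 -0.9917 -0.0255] z [ 0.6211 -0.0586 -0.7815] lean 38.5
 q [ 1.0581  0.0278 -0.2998  2.3086 -1.0314  0.4565 -0.0751] F [ 2.2697 -0.7027 -2.9285] w 0.03367908753080558 59.127603974193335
time: 12.7
ee_pos: [0.4484, -0.3011, 0.1197]
eef_rot: [0.941, -0.063, 0.331, 0.009]
ft_force: [-0.2, 0.3, -1.2]
width: 0.0339
grip_force: 59.1
t 12.7 p [ 0.4484 -0.3011  0.1197] x [ 0.7727 -0.1127  0.6247] y [-0.1247 -0.9919 -0.0247] z [ 0.6224 -0.0588 -0.7805] lean 38.6
 q [ 1.0597 -0.0265 -0.2951  2.2872 -0.942   0.5095 -0.1843] F [-0.2034  0.336  -1.1813] w 0.03393909065144808 59.0928153321147
```

```bash
python3 -c "
from h import *
go((.38,-.29,.125))"; 
```

```text
t 12.7 p [ 0.4484 -0.3011  0.1197] x [ 0.7727 -0.1127  0.6247] y [-0.1247 -0.9919 -0.0247] z [ 0.6224 -0.0588 -0.7805] lean 38.6
 q [ 1.0597 -0.0265 -0.2951  2.2872 -0.942   0.5095 -0.1843] F [-0.2034  0.336  -1.1813] w 0.03393909065144808 59.0928153321147
tool mm [-50.8  -2.6 -47.4] rows 2 units/row [-0.127 -0.007 -0.119]
```

```bash
python3 -m crank '-0.085 -0.005 -0.08 0 -1;-0.085 -0.005 -0.08 0 -1;-0.085 -0.005 -0.08 0 -1;0.128 -0.037 -0.134 0 -1;0.128 -0.037 -0.134 0 -1;0.128 -0.037 -0.134 0 -1;0.128 -0.037 -0.134 0 -1;0.128 -0.037 -0.134 0 -1'; python3 -c "
from h import *
go((.43,.0,.32))
S=Cam('side');cv2.imwrite('pics/b.png',S.img)"
```

```text
time: 13.5
ee_pos: [0.3994, -0.259, 0.3115]
eef_rot: [0.942, -0.063, 0.331, 0.009]
ft_force: [0.4, -1.1, -0.3]
width: 0.0338
grip_force: 59.1
t 13.5 p [ 0.3994 -0.259   0.3115] x [ 0.7731 -0.1129  0.6242] y [-0.1253 -0.9918 -0.0242] z [ 0.6218 -0.0595 -0.7809] lean 38.5
 q [ 1.1908 -0.4256 -0.3072  2.1506 -0.7128  0.994  -0.5498] F [ 0.3919 -1.0749 -0.3249] w 0.03383343047544465 59.09157671034336
tool mm [  -0.3 -260.9   -3. ] rows 6 units/row [-0.    -0.217 -0.002]
```

View pics/b.png

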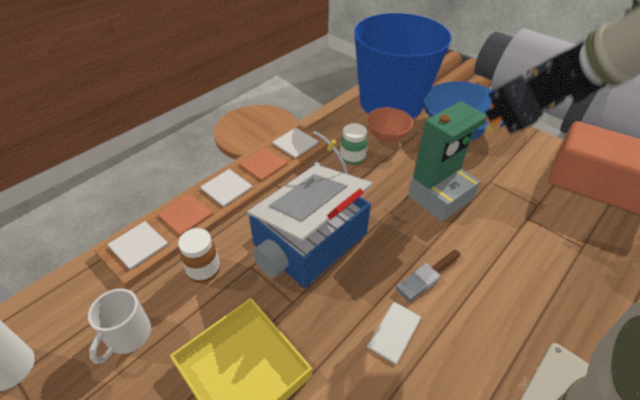

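Socket at (458,187) is empty and the plug is in the fingers at about (493,125). Carry it across.

```bash
python3 -m crank '0 -0.217 0 0 -1;0 -0.217 0 0 -1;0 -0.217 0 0 -1;0 -0.217 0 0 -1;0 -0.217 0 0 -1;0 -0.217 0 0 -1'; python3 -c "
from h import *
go((.502,.30,.30))"
```

```text
time: 14.15
ee_pos: [0.4696, -0.084, 0.3026]
eef_rot: [0.948, -0.062, 0.313, -0.003]
ft_force: [0.8, -1.1, -1.9]
width: 0.034
grip_force: 59.1
t 14.15 p [ 0.4696 -0.084   0.3026] x [ 0.7958 -0.1196  0.5936] y [-0.1156 -0.9923 -0.045 ] z [ 0.5944 -0.0328 -0.8035] lean 36.5
 q [ 0.3758 -0.4988 -0.1869  2.2038 -0.2293  0.8039 -1.4134] F [ 0.7906 -1.125  -1.9122] w 0.03400751212147989 59.09134229645133
tool mm [ -21.7 -384.6    8.8] rows 9 units/row [-0.012 -0.214  0.005]
```

```bash
python3 -m crank '-0.012 -0.214 0.005 -0.03 -1;-0.012 -0.214 0.005 -0.03 -1;-0.012 -0.214 0.005 -0.03 -1;-0.012 -0.214 0.005 -0.03 -1;-0.012 -0.214 0.005 -0.03 -1'; python3 -c "
from h import *
go((.502,.30,.30))"
```

```text
time: 14.65
ee_pos: [0.4745, 0.1293, 0.2885]
eef_rot: [0.949, 0.052, 0.31, 0.034]
ft_force: [1.5, 0.1, -0.8]
width: 0.0332
grip_force: 59.1
t 14.65 p [0.4745 0.1293 0.2885] x [0.8019 0.1186 0.5855] y [ 0.077  -0.9924  0.0956] z [ 0.5924 -0.0315 -0.805 ] lean 36.4
 q [ 0.1669 -0.4573 -0.5835  2.1611  0.055   0.7983 -1.9298] F [ 1.5292  0.0832 -0.8137] w 0.03318489227431667 59.091091230511665
tool mm [  49.1 -166.2    1.7] rows 4 units/row [ 0.061 -0.208  0.002]
```

```bash
python3 -m crank '0.061 -0.208 0.002 -0.02 -1;0.061 -0.208 0.002 -0.02 -1;0.061 -0.208 0.002 -0.02 -1;0.061 -0.208 0.002 0 -1;0 0 0 0 -1'; python3 -c "
from h import *
s,M=st();S,T=Cam('side'),Cam('top')
for n,c,r in(('s',S,(150,200,420,400)),('t',T,(150,120,350,300))):
    m=c.mask((8,180,120),(18,255,255),r); print(n,cv2.boundingRect(m),m.sum()/255)
print(S.proj([.495,.304,.004]),T.proj([.495,.304,.004]))
go((.502,.30,.15))
cv2.imwrite('pics/c.png',np.hstack([cv2.resize(S.img[100:400,120:420],(400,400)),cv2.resize(T.img[120:300,150:330],(400,400))]))"
```

```text
time: 15.15
ee_pos: [0.4938, 0.3075, 0.2957]
eef_rot: [0.945, 0.1, 0.308, 0.044]
ft_force: [-0.8, -0.7, -1.3]
width: 0.0337
grip_force: 59.1
t 15.15 p [0.4938 0.3075 0.2957] x [0.7899 0.2157 0.574 ] y [ 0.1611 -0.9762  0.1451] z [ 0.5916 -0.0222 -0.8059] lean 36.3
 q [ 0.3405 -0.1533 -1.151   1.8959  0.4203  0.9236 -2.387 ] F [-0.8304 -0.6557 -1.3242] w 0.03368701369758189 59.09276481717825
s (0, 0, 0, 0) 0.0
t (168, 232, 21, 12) 163.0
[[244.4249 367.9074]] [[222.2985 228.8496]]
t 15.25 p [0.4957 0.3    0.2949] x [0.7924 0.2104 0.5726] y [ 0.152  -0.9771  0.1487] z [ 0.5908 -0.0308 -0.8063] lean 36.2
 q [ 0.3397 -0.1585 -1.1374  1.9008  0.4161  0.9234 -2.3809] F [ 0.287  -1.4515 -0.1565] w 0.03351464541400961 59.09203262999654
tool mm [-78.  -20.6 120.6] rows 4 units/row [-0.098 -0.026  0.151]
```

View pics/c.png

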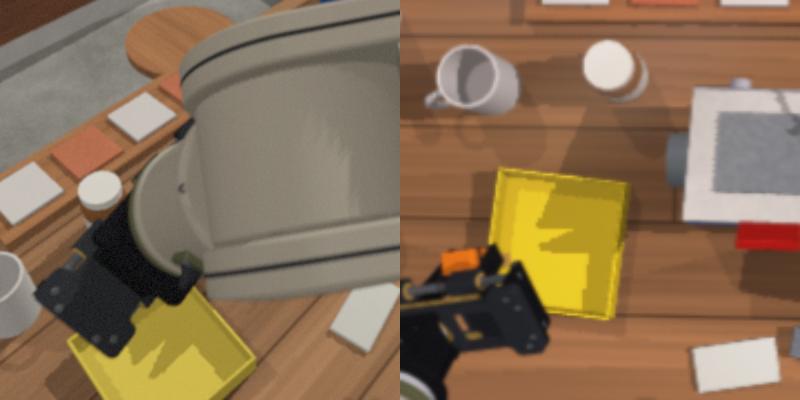

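```bash
python3 -m crank '-0.098 -0.01 0.151 0 -1;-0.098 -0.01 0.151 0 -1;-0.098 -0.01 0.151 0 -1;-0.098 -0.01 0.151 0 -1;0 0 0 0 -1'; python3 -c "
from h import *
go((.502,.30,.07))"
```

```text
time: 15.75
ee_pos: [0.4924, 0.2648, 0.1728]
eef_rot: [0.946, 0.095, 0.307, 0.045]
ft_force: [-0.6, -0.8, -0.5]
width: 0.0333
grip_force: 59.1
t 15.75 p [0.4924 0.2648 0.1728] x [0.7937 0.207  0.572 ] y [ 0.1519 -0.978   0.1431] z [ 0.589  -0.0267 -0.8077] lean 36.1
 q [ 0.6703 -0.0772 -1.4638  2.1173  0.6267  0.6943 -2.6016] F [-0.5844 -0.8216 -0.4521] w 0.03331074635576489 59.09220289438963
tool mm [-43.9 -47.7  87.7] rows 3 units/row [-0.073 -0.08   0.146]
```

```bash
python3 -m crank '0.02 -0.08 0 -0.09 -1;0 -0.08 0 -0.09 -1;0 -0.04 0 -0.09 -1;0 0 0 0 -1'; python3 -c "
from h import *
go((.50,.30,.08))"
```

```text
time: 16.15
ee_pos: [0.4861, 0.3031, 0.1752]
eef_rot: [0.914, 0.26, 0.298, 0.091]
ft_force: [0.4, 0.0, -0.9]
width: 0.0337
grip_force: 59.1
t 16.15 p [0.4861 0.3031 0.1752] x [0.6872 0.5287 0.4982] y [ 0.4201 -0.8487  0.3212] z [ 0.5926 -0.0115 -0.8054] lean 36.3
 q [ 0.4361  0.0999 -1.3881  2.0763  0.8621  0.8408 -2.4797] F [ 0.4049  0.0242 -0.9218] w 0.03374103923519945 59.08986859023571
tool mm [-39.5 -22.1  84.9] rows 3 units/row [-0.066 -0.037  0.142]
```

```bash
python3 -m crank '-0.066 -0.037 0.142 0 -1;-0.066 -0.037 0.142 0 -1;-0.066 -0.037 0.142 0 -1;0 0 0 0 -1'; python3 -c "
from h import *
go((.50,.305,.06))"
```

```text
time: 16.55
ee_pos: [0.4897, 0.2972, 0.1194]
eef_rot: [0.916, 0.262, 0.289, 0.098]
ft_force: [0.4, 0.7, -0.4]
width: 0.0334
grip_force: 59.1
t 16.55 p [0.4897 0.2972 0.1194] x [0.6955 0.5366 0.4778] y [ 0.4236 -0.8434  0.3306] z [ 0.5804 -0.0275 -0.8139] lean 35.5
 q [-0.0363  0.153  -0.9229  2.1247  0.9609  0.7938 -2.6027] F [ 0.3503  0.6681 -0.4003] w 0.033364220931171626 59.09195266664028
tool mm [-17.1 -21.9  54.1] rows 2 units/row [-0.043 -0.055  0.135]
```

```bash
python3 -m crank '0 -0.02 0 -0.09 -1;-0.03 -0.03 0.09 -0.05 -1;-0.03 -0.03 0.09 -0.05 -1;0 0 0.05 0 -1;0 0 0 0 -1'; python3 -c "
from h import *
s,M=st()
print('base rel',M@np.array([-.0315,-.0014,.0283]),'plug z',M@np.array([.6256,-.0236,-.78]))
go((.50,.305,.06))"
```

```text
time: 17.05
ee_pos: [0.5021, 0.2996, 0.0716]
eef_rot: [0.867, 0.394, 0.272, 0.139]
ft_force: [0.1, 0.1, -0.0]
width: 0.0337
grip_force: 59.1
t 17.05 p [0.5021 0.2996 0.0716] x [0.5414 0.7593 0.3609] y [ 0.6082 -0.6501  0.4554] z [ 0.5805 -0.027  -0.8138] lean 35.5
 q [-0.0675  0.2916 -0.9006  2.1345  1.1619  0.7993 -2.4719] F [ 0.0664  0.0998 -0.0384] w 0.03372209148756921 59.09085888415575
base rel [-0.0015 -0.0238 -0.035 ] plug z [-0.1284  0.5115  0.8499]
t 17.05 p [0.5021 0.2996 0.0716] x [0.5414 0.7593 0.3609] y [ 0.6082 -0.6501  0.4554] z [ 0.5805 -0.027  -0.8138] lean 35.5
 q [-0.0675  0.2916 -0.9006  2.1345  1.1619  0.7993 -2.4719] F [ 0.0664  0.0998 -0.0384] w 0.03372209148756921 59.09085888415575
tool mm [ -1.2 -10.1   8.1] rows 1 units/row [-0.006 -0.051  0.041]
```

```bash
python3 -m crank '-0.018 -0.022 0.04 0 -1;-0.018 -0.022 0.04 0 -1;0 0 0 0 -1;0 0 0 0 1;0 0 0 0 1;0 0 0 0 1;0 0 0 0 1;0 0 0 0 1' 20; python3 -c "
from h import *
st();T=Cam('top');S=Cam('side')
cv2.imwrite('pics/d.png',np.hstack([cv2.resize(S.img[230:400,150:320],(400,400)),cv2.resize(T.img[170:290,160:280],(400,400))]))"
```

```text
time: 17.85
ee_pos: [0.5017, 0.3007, 0.0523]
eef_rot: [0.866, 0.396, 0.272, 0.139]
ft_force: [-0.3, 0.7, -0.1]
width: 0.0665
grip_force: 0.0
t 17.85 p [0.5017 0.3007 0.0523] x [0.5379 0.7621 0.3604] y [ 0.6104 -0.6469  0.457 ] z [ 0.5815 -0.0258 -0.8132] lean 35.6
 q [-0.1021  0.3322 -0.8712  2.1454  1.2292  0.7972 -2.5356] F [-0.3184  0.7109 -0.0771] w 0.06652300647980697 0.0
```

View pics/d.png

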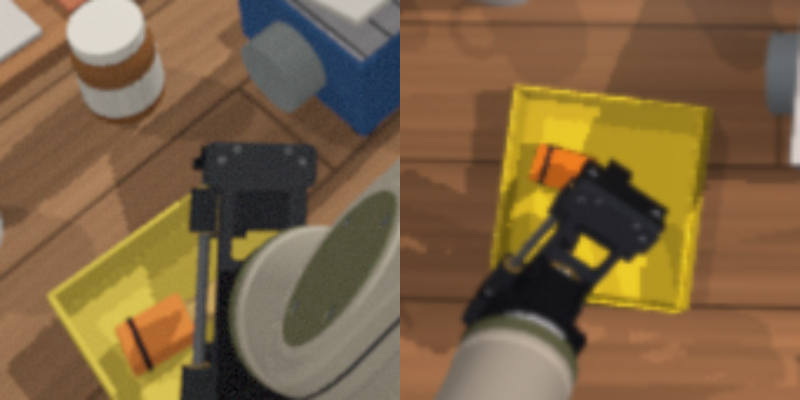

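Plug lies in the tray, right pane (555,165). Back out.

```bash
python3 -m crank '0 0 -0.05 0 1;0 0 -0.15 0 1;0 0 -0.15 0 1;0.06 0.08 -0.14 0 1;0.06 0.08 -0.14 0 1;0.07 0.09 -0.16 0 1;0.07 0.09 -0.16 0 1;0.07 0.09 -0.16 0 1'; python3 -c "
from h import *
st();T=Cam('top');m=T.mask((8,180,120),(18,255,255),(150,170,290,290));k=big(m);r=cv2.minAreaRect(k);print(cv2.contourArea(k),T.plane([r[0]],.02))
S=Cam('side')
cv2.imwrite('pics/e.png',np.hstack([cv2.resize(S.img[100:400,150:450],(400,400)),cv2.resize(T.img[110:290,160:340],(400,400))]))"
```

```text
time: 18.75
ee_pos: [0.46, 0.301, 0.2976]
eef_rot: [0.866, 0.397, 0.272, 0.14]
ft_force: [1.5, 0.2, -1.0]
width: 0.0872
grip_force: 0.0
t 18.75 p [0.46   0.301  0.2976] x [0.5372 0.7626 0.3604] y [ 0.6107 -0.6464  0.4574] z [ 0.5818 -0.0256 -0.8129] lean 35.6
 q [ 0.0559 -0.2054 -0.9097  1.9438  0.393   0.9648 -1.7539] F [ 1.4867  0.1869 -1.0487] w 0.08716568244141802 0.0
179.0 [[0.5198 0.3415 0.02  ]]
```

```bash
python3 -c "
from h import *
go((.49,.02,.31))"
```

```text
t 18.85 p [0.4617 0.3028 0.3018] x [0.5347 0.7612 0.3671] y [ 0.6077 -0.6482  0.4589] z [ 0.5872 -0.0223 -0.8091] lean 36.0
 q [ 0.0551 -0.2066 -0.9087  1.9384  0.3954  0.9643 -1.7557] F [ 1.1673  0.7829 -0.2297] w 0.08702209503027787 0.0
tool mm [-197.2  204.2   16.3] rows 7 units/row [-0.141  0.146  0.012]
```

View pics/e.png

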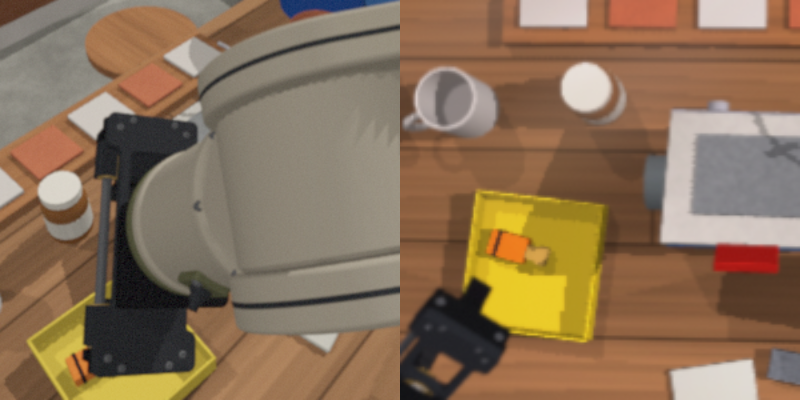

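Plug lies wholly in the tray, right pane (515,248). On to the cover.

```bash
python3 -m crank '-0.141 0.146 0.012 0 1;-0.141 0.146 0.012 0 1;-0.141 0.146 0.012 0 1;-0.141 0.146 0.012 0 1;-0.141 0.146 0.012 0 1;-0.141 0.146 0.012 0 1;-0.141 0.146 0.012 0 1;0 0 0 0.095 1;0 0 0 0.095 1;0 0 0 0.095 1'; python3 -m crank '0 0 0 0.095 1;0 0 0 0.095 1;0 0 0 0.095 1;0 0 0 0 1';python3 -c "
from h import *
s,M=st();G=np.array([.515,.0187,.1945]);go(G-.071*M[:,2])"
```

```text
time: 19.85
ee_pos: [0.4886, 0.0177, 0.3035]
eef_rot: [0.933, 0.191, 0.296, 0.075]
ft_force: [-0.0, -0.2, 0.3]
width: 0.087
grip_force: 0.0
time: 20.25
ee_pos: [0.4886, 0.0176, 0.3035]
eef_rot: [0.952, -0.019, 0.305, 0.008]
ft_force: [0.6, -0.1, 0.6]
width: 0.0866
grip_force: 0.0
t 20.25 p [0.4886 0.0176 0.3035] x [ 0.8134 -0.031   0.5808] y [-0.0407 -0.9992  0.0038] z [ 0.5802 -0.0267 -0.814 ] lean 35.5
 q [ 0.2162 -0.4651 -0.3305  2.1644 -0.0631  0.8067 -1.7087] F [ 0.6359 -0.0546  0.562 ] w 0.08659385719219911 0.0
t 20.25 p [0.4886 0.0176 0.3035] x [ 0.8134 -0.031   0.5808] y [-0.0407 -0.9992  0.0038] z [ 0.5802 -0.0267 -0.814 ] lean 35.5
 q [ 0.2162 -0.4651 -0.3305  2.1644 -0.0631  0.8067 -1.7087] F [ 0.6359 -0.0546  0.562 ] w 0.08659385719219911 0.0
tool mm [-41.9  -2.6  33. ] rows 2 units/row [-0.105 -0.006  0.083]
```

```bash
python3 -m crank '-0.105 -0.006 0.083 0 1;-0.105 -0.006 0.083 0 1;0 0 0 0 1';python3 -c "
from h import *
s,M=st();G=np.array([.515,.0187,.1945]);go(G+.019*M[:,2])
S,T=Cam('side'),Cam('top')
cv2.imwrite('pics/f.png',np.hstack([cv2.resize(S.img[130:300,250:420],(400,400)),cv2.resize(T.img[150:270,255:375],(400,400))]))"
```

```text
time: 20.55
ee_pos: [0.4719, 0.0203, 0.2488]
eef_rot: [0.953, -0.015, 0.302, 0.009]
ft_force: [-0.3, 0.2, 0.4]
width: 0.0872
grip_force: 0.0
t 20.55 p [0.4719 0.0203 0.2488] x [ 0.8166 -0.0237  0.5768] y [-0.0347 -0.9994  0.0081] z [ 0.5762 -0.0266 -0.8169] lean 35.2
 q [ 0.1981 -0.4773 -0.3473  2.2829 -0.0577  0.7057 -1.7328] F [-0.2762  0.2328  0.4145] w 0.08720174392220087 0.0
t 20.55 p [0.4719 0.0203 0.2488] x [ 0.8166 -0.0237  0.5768] y [-0.0347 -0.9994  0.0081] z [ 0.5762 -0.0266 -0.8169] lean 35.2
 q [ 0.1981 -0.4773 -0.3473  2.2829 -0.0577  0.7057 -1.7328] F [-0.2762  0.2328  0.4145] w 0.08720174392220087 0.0
tool mm [ 3.9 -0.4 88.2] rows 2 units/row [ 0.01  -0.001  0.221]
```

View pics/f.png

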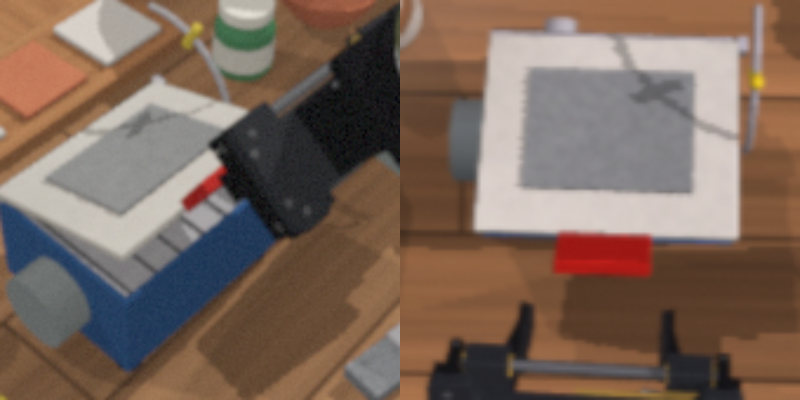

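Fingertips (527,305)/(670,312) straddle the red grip (553–652, y 255) in the right pane. Advance and close lightly.

```bash
python3 -m crank '0.006 0.003 0.13 0 1;0.006 0.003 0.13 0 1;0.006 0.003 0.11 0 1;0 0 0.07 0 1;0 0 0 0 1';python3 -c "
from h import *
s,M=st();G=np.array([.515,.0187,.1945]);go(G+.019*M[:,2],1)"
```

```text
time: 21.15
ee_pos: [0.5291, 0.0164, 0.1832]
eef_rot: [0.952, -0.017, 0.305, 0.008]
ft_force: [-0.2, -0.4, 0.6]
width: 0.087
grip_force: 0.0
t 21.15 p [0.5291 0.0164 0.1832] x [ 0.8136 -0.0274  0.5808] y [-0.0371 -0.9993  0.0049] z [ 0.5803 -0.0255 -0.814 ] lean 35.5
 q [ 0.273  -0.2469 -0.4307  2.2781  0.0563  0.4821 -1.8262] F [-0.2291 -0.3512  0.5965] w 0.08696549024351156 0.0
t 21.15 p [0.5291 0.0164 0.1832] x [ 0.8136 -0.0274  0.5808] y [-0.0371 -0.9993  0.0049] z [ 0.5803 -0.0255 -0.814 ] lean 35.5
 q [ 0.273  -0.2469 -0.4307  2.2781  0.0563  0.4821 -1.8262] F [-0.2291 -0.3512  0.5965] w 0.08696549024351156 0.0
tool mm [-4.9 -1.7  1.5] rows 1 units/row [-0.025 -0.009  0.008]
```

```bash
python3 -m crank '-0.022 0 0.004 0 1;0 0 0 0 -1;0 0 0 0 -1;0 0 0 0 -1;0 0 0 0 -1;0 0 0 0 -1' 30;python3 -c "
from h import *
st()"
```

```text
time: 21.75
ee_pos: [0.5254, 0.019, 0.1812]
eef_rot: [0.952, -0.016, 0.306, 0.007]
ft_force: [-2.5, 10.6, 1.7]
width: 0.0697
grip_force: 29.9
t 21.75 p [0.5254 0.019  0.1812] x [ 0.8119 -0.0261  0.5831] y [-0.0348 -0.9994  0.0037] z [ 0.5827 -0.0233 -0.8124] lean 35.7
 q [ 0.2701 -0.2555 -0.4342  2.2898  0.0526  0.4753 -1.8288] F [-2.4594 10.5631  1.691 ] w 0.06973263424145884 29.93717251927592
```

```bash
python3 -m crank '0 -0.006 0 0 -1;0.088 0 -0.041 0 -1;0.092 0 -0.032 0 -1;0.094 0 -0.022 0 -1;0.096 0 -0.013 0 -1' 30;python3 -c "
from h import *
s,M=st();g=s['ee_pos']-.019*M[:,2];h=np.array([.6845,.0148,.112]);d=g-h;print(np.hypot(d[0],d[2]),np.arctan2(d[2],-d[0])-.1433)"
```

```text
time: 22.25
ee_pos: [0.5719, 0.0181, 0.2409]
eef_rot: [0.952, -0.016, 0.304, 0.008]
ft_force: [-4.9, 7.8, -2.2]
width: 0.0698
grip_force: 30.0
t 22.25 p [0.5719 0.0181 0.2409] x [ 0.8143 -0.0264  0.5798] y [-0.0356 -0.9994  0.0046] z [ 0.5793 -0.0244 -0.8147] lean 35.4
 q [ 0.2761 -0.1995 -0.4162  2.114   0.0621  0.6032 -1.803 ] F [-4.8851  7.785  -2.2242] w 0.06979487599922231 30.022931595631235
0.1901204320964137 0.7194088781822021
```

```bash
python3 -m crank '0.097 -0.003 -0.003 0 -1;0.097 -0.003 0.007 0 -1;0.095 0 0.017 0 -1;0.093 0 0.027 0 -1;0 0 0 0 -1' 30;python3 -c "
from h import *
s,M=st();g=s['ee_pos']-.019*M[:,2];h=np.array([.6845,.0148,.112]);d=g-h;print(np.hypot(d[0],d[2]),np.arctan2(d[2],-d[0])-.1433)
S,T=Cam('side'),Cam('top')
cv2.imwrite('pics/g.png',np.hstack([cv2.resize(S.img[90:290,240:440],(400,400)),cv2.resize(T.img[130:250,260:380],(400,400))]))"
```

```text
time: 22.75
ee_pos: [0.6424, 0.0168, 0.2796]
eef_rot: [0.952, -0.016, 0.307, 0.007]
ft_force: [-1.2, 6.1, 4.0]
width: 0.0699
grip_force: 30.0
t 22.75 p [0.6424 0.0168 0.2796] x [ 0.8112 -0.0269  0.5842] y [-0.0356 -0.9994  0.0035] z [ 0.5837 -0.0236 -0.8116] lean 35.7
 q [ 0.2871 -0.0586 -0.4281  1.9171  0.1383  0.6676 -1.8351] F [-1.1911  6.1313  3.9716] w 0.06991620227532971 29.979967139661312
0.19055792964905874 1.1445162288664212
```

View pics/g.png

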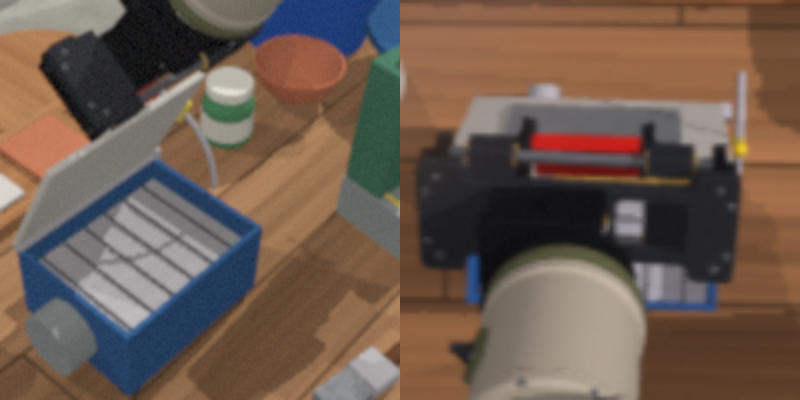

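```bash
python3 -m crank '0 0 0 0 1;0 0 0 0 1;0 0 0 0 1;0 0 0 0 1;0 0 0 0 1;0 0 -0.1 0 1;0 0 -0.2 0 1;0 0 -0.2 0 1;0 0 -0.2 0 1;0 -0.2 0 0 1';python3 -m crank '0 -0.22 0 0 1;0 -0.22 0 0 1;0 -0.22 0 0 1;0 -0.22 0 0 1;0 -0.22 0 0 1;0 0 0 0 1'; python3 -c "
from h import *
st()
S,T=Cam('side'),Cam('top')
cv2.imwrite('pics/s1.png',S.img)
cv2.imwrite('pics/k.png',np.hstack([cv2.resize(S.img[100:250,240:390],(400,400),interpolation=2),cv2.resize(T.img[140:240,265:365],(400,400),interpolation=2)]))"
```

```text
time: 23.85
ee_pos: [0.5605, 0.0542, 0.3974]
eef_rot: [0.951, -0.021, 0.309, 0.009]
ft_force: [1.9, 0.3, -0.7]
width: 0.0871
grip_force: 0.0
time: 24.45
ee_pos: [0.5675, 0.285, 0.3896]
eef_rot: [0.952, -0.014, 0.305, 0.005]
ft_force: [0.7, -0.3, -0.2]
width: 0.0872
grip_force: 0.0
t 24.45 p [0.5675 0.285  0.3896] x [ 0.8139 -0.0236  0.5805] y [-0.0302 -0.9995  0.0016] z [ 0.5802 -0.0189 -0.8143] lean 35.5
 q [ 0.2257 -0.0238 -0.9626  1.6481  0.4544  1.0831 -2.4702] F [ 0.663  -0.2612 -0.18  ] w 0.08722604954898358 0.0
```

View pics/k.png

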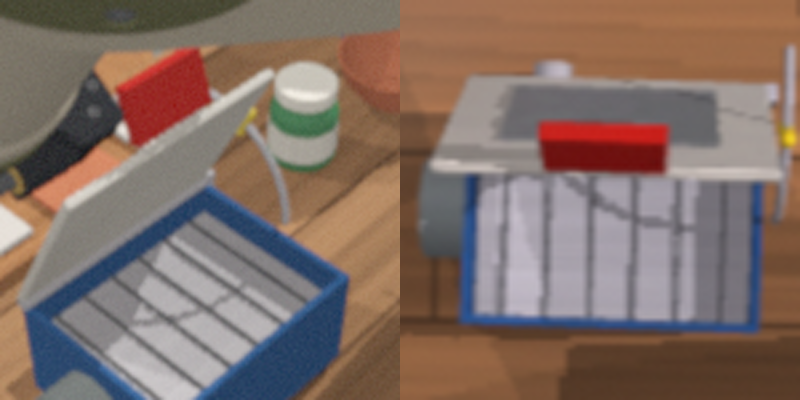

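Cover stands open, free of the gripper. Left pane: free corners (272,72) and (68,202); right pane: (780,180) and (432,170); yellow mark (245,122)/(788,137).

```bash
python3 - <<'E'
from h import *
np.set_printoptions(precision=4,suppress=True)
T,S=Cam('top'),Cam('side')
t=lambda p:(np.array(p)-[400,0])/4+[265,140]-.4
s=lambda p:np.array(p)*.375+[240,100]-.3
h=np.array([.6845,.0148,.112])
for n,a,b,off in[('R',(781,180),(274,74),-.012),('L',(432,171),(69,205),-.012),('hingeL',(470,76),(20,305),0),('mark',(788,137),(246,122),0),('gripTopR',(667,125),(205,50),None),('gripTopL',(541,124),(118,97),None)]:
    P,e=tri(T,t(a),S,s(b));d=P-h;print(n,P,e,np.hypot(d[0],d[2]),'ang',np.arctan2(d[2],-d[0]))
# predicted pixels of underside free corners for a few q
for q in(1.08,1.134,1.19):
    c,w=np.cos(q),np.sin(q);out=[]
    for y in(-.1,.1):
        lx,lz=-.165,-.002
        P=h+[lx*c-lz*-w*-1*-1 if 0 else lx*c+lz*w, y, -lx*w+lz*c];P[0]+=-0.022*-y*-1*-1
        out+=[((T.proj(P)[0]-[265,140])*4+[400,0]).round(),((S.proj(P)[0]-[240,100])/.375).round()]
    print(q,*out)
E
```

```text
R [ 0.6116 -0.0817  0.2598] 0.001528990055115828 0.16475353103197787 ang 1.1126533524682587
L [0.6137 0.1169 0.2633] 0.0023011450034978397 0.1670678954917267 ang 1.1329788631103628
hingeL [0.6914 0.1159 0.107 ] 0.000994763292571631 0.00846673246361825 ang -2.5134850915102036
mark [ 0.6443 -0.0912  0.1909] 0.001688344757688851 0.08859761674576609 ang 1.0995874137437063
gripTopR [ 0.6318 -0.0202  0.3038] 0.010586504963537517 0.1989500584390005 ang 1.3027472343849122
gripTopL [0.6358 0.0514 0.3011] 0.0002115648845729244 0.19523213313873508 ang 1.3187020322017489
1.08 [784. 193.] [286.  80.] [434. 180.] [ 80. 215.]
1.134 [785. 179.] [278.  71.] [433. 166.] [ 71. 205.]
1.19 [786. 163.] [270.  62.] [433. 150.] [ 62. 194.]
```

```bash
python3 -c "
from bench import workorder;print(workorder.close_job())"
```

```text
the job is handed in; nothing more can be done
None
```

The orange plug came out first and lies in the yellow tray; the white cover then went up to about 65° (1.135–1.145 rad measured) and stayed there, and I handed the job in at about 24.5 s with the robot clear of everything. Joint 7 read 2.602–2.603 rad against its 2.6 rad limit during the carry over the tray, and the hand-in returned no verdict.

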